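# Change the rivet press over to its fourth cup die and prove the line-up

### The job

Change the bench rivet press over to cup number four: turn its anvil turret from click to click until the fourth round cup, counted clockwise as seen from above from the square blank, has clicked home under the plunger, and let go of it. Then prove the line-up: push the plunger's palm knob down until you feel the punch bottom in the cup, bear on it for a moment with about 10 N beyond the spring (20 N would mark the cup), and let the plunger spring right back up. Leave the turret on that click and the things around the press where they are.

Things in the scene. Friction and masses are not known exactly. Their poses are not given: they have to be found in the camera images.
- press: bench rivet press bolted to the table: grey casting, bed 190 x 310 x 26 mm. Origin on the turret's upright axis at table height; own z up, own +y points to the plunger (axis 65 mm from the origin) and the column (62 mm wide, 148 to 203 mm out). An arm 46 mm wide with a 48 mm guide boss, 144 to 206 mm above the table, overhangs only the station under the plunger
- turret: revolving anvil on the press, same origin: steel plate 170 mm across, its flat top 59 mm above the table, with a 30 mm hub 10 mm high. Six posts stand on it 60 degrees apart, axes 65 mm from the turret's axis, 32 mm high (tops 91 mm above the table): one solid square blank (30 mm square) on the turret's own +y axis, and five round cups (22 mm across, in the top a bore 13 mm wide, 10 mm deep)
- turret_angle (a joint): angle of the turret, rad, positive anticlockwise from above, no end stops; 0: blank under the plunger. It clicks every 1.0472 with a post under the plunger; between clicks a spring ball pulls it to the nearer click. Moving a post over the hump takes 5 to 10 N. Cup n (counted clockwise from the blank) is under the plunger at n x 1.0472, or a full turn of 6.2832 away: cup four at 4.189 or -2.094
- plunger: the upright spring-returned plunger in the press's arm, with the punch (9 mm diameter nose) clamped in its lower end. How far the punch sticks out is not known: its nose stands 12 to 26 mm above the tops of the posts when the plunger is up
- plunger_stroke (a joint): how far the plunger is pushed down, m: 0 is up, 0.040 the end of its travel. In a cup the punch bottoms after 0.022 to 0.036 (unknown, to be felt), on a rim or the blank 0.010 sooner. The spring pushes back with about 4 N at the top and 9 N at 0.030; when the punch bottoms the force rises steeply; 20 N on the cup is too much
- knob_top (a point): centre of the slightly domed top of the black palm knob on the plunger (50 mm diameter, 26 mm high), 277 mm above the table when up; nothing stands above it
- blank (a point): centre of the flat top of the square blank on the turret
- mailer: bystander: a closed cardboard mailer box, 150 x 110 x 45 mm, origin at the centre of its underside
- jar: bystander: a clear jar with a white lid, 56 mm diameter, 75 mm high, origin at the centre of its underside
- tape: bystander: a roll of paper tape lying flat, 90 mm diameter, 48 mm high, origin at the centre of its underside

How it is judged:
On the way, in this order (a step that is already met when the one before it is completed fails the run):
1. the fourth cup has clicked home under the plunger and nothing holds the turret ((value of joint turret_angle between 4.119 and 4.259 rad or value of joint turret_angle between -2.164 and -2.024 rad) and contact force between the fingers and turret below 0.5 N and value of joint plunger_stroke below 0.004 m), for 0.3 s.
2. the punch is bottomed in the fourth cup and bears on it with at least 6 N ((value of joint turret_angle between 4.119 and 4.259 rad or value of joint turret_angle between -2.164 and -2.024 rad) and value of joint plunger_stroke above 0.02 m and contact force between plunger and turret above 6 N), for 0.2 s.
At the end, for the whole second after the job is handed in: the turret rests on the click with the fourth cup under the plunger (within 0.07 rad of 4.189 or -2.094) and the plunger is back up (stroke under 4 mm); mailer box, jar and tape roll stand within 15 mm of where they were ((value of joint turret_angle between 4.119 and 4.259 rad or value of joint turret_angle between -2.164 and -2.024 rad) and value of joint plunger_stroke below 0.004 m and angular speed of turret below 0.1 rad/s and distance of each of mailer, jar, tape from where it was at the start of the episode below 0.015 m); the robot touches nothing.
It fails at once if the punch bears on a cup or the blank with over 20 N (contact force between plunger and turret above 20 N).
It fails at once if the mailer box, the jar or the tape roll is moved by more than 15 mm (distance of any of mailer, jar, tape from where it was at the start of the episode above 0.015 m).
It also fails if it takes over 72 s, if anything falls off the work surface, if the arm or the gripper's body presses on something with over 40 N, if the wrist force passes 120 N, or if a joint passes its speed limit or range.

### The arm

A 6-joint arm with a two-finger parallel gripper is mounted at the origin on the work surface. World frame = base frame: x ahead of the robot, y to its left, z up, the work surface at z = 0. Lengths are in m, angles in rad, forces in N, time in s.
With the tool pointing down it reaches from about 0.35 to 0.85 m from the base axis. Payload 8.1 kg.
Tool frame: the origin (TCP) lies at the very end of the fingers, on their centre line; the grasp point (between the pads) lies robot.hold_point_z behind it (robot.hold_point_z is the distance from the TCP to the grasp point, in m); z points along the fingers, y is the direction in which the jaws open and shut (so a half turn about z gives the same grasp; the last joint's range is limited). The gripper opens to 93 mm and grips with 3 to 60 N. Pads are 15 mm wide; open, the fingers measure 128 mm over their backs; the gripper's body (75 mm by 188 mm) begins 65 mm behind the grasp point.
Start: joints at [-1.368, 0.13, 1.488, -0, 1.523, -0.085], TCP at [0.17, -0.575, 0.196] pointing down, gripper open.
Joint ranges: [-2.96, 2.96], [-0.89, 2.26], [0.02, 2.5], [-1.34, 4.48], [0, 2.73], [-2.66, 2.66]. Speed limits (rad/s): [2.39, 2.39, 2.79, 3.14, 3.14, 3.14].

### API

Orientations are given as a rotation vector (axis times angle).
In Python, from plant import robot, cams gives the robot as it stands. The module is installed in compiled form; this text tells all that it offers.
- The arm moves only by the tool step_arm, never from a script. Its argument "deltas" is a list of rows, each an object with "offset": the shift along the tool's x, y, z in cm, a list of three; "roll": the turn about the tool's z in rad. In form: [{"offset": [x, y, z], "roll": roll}, ...]. A call has 1 to 12 rows; each row shifts and turns the commanded pose from where the row before left it, along the tool's axes as they then stand; what a row does not reach is not made up. A row lasts 1/8 s, in which the tool goes at most 62.5 mm and 10.7 degrees, less where a joint would pass 70% of its speed; a pose out of reach is approached as far as the arm can. A call with a gripper value outside its range is refused whole. "fingers" is the finger opening in cm, from 0 to 9.3, set as the call begins (left out, the last holds). The fingers move at their own pace and stop on an object; "grip_force" is the grip in N (left out, the last holds). Time passes only in rows, so rows that do not move let the fingers close. It gives the time, the measured TCP pose, the force and the opening at its end, in the units of the state.
- robot.read_state(): the state, without advancing time (a new reading comes with each control period).
- cams.read_camera(name): name is "scene" or "top" or "wrist"; returns a dict with "pixels" (400x640x3 uint8, red, green, blue), "fx", "fy", "cx", "cy" (pixels), "extrinsics" (4x4, takes a point from world to camera coordinates). Camera axes: x right, y down, z forward; pixel columns grow to the right and rows downward; lengths in m; the calibration is good to about 2 mm. A picture is of the moment at which its call begins. There is no depth.
- robot.close_job(): hands the job in, once; it reports no verdict.
Trained networks look in a picture, given as the dict that the camera call returned (one of the last four; its "shot" number tells which), for a name from the list of things; names that differ only in an ending like _2 or _b are one class to them, and where a whole thing is asked for, a point or a joint stands for the part that bears it (a point fixed in the world has none). Each returns a list of dicts, best first, with "score" (0 to 1); they miss things now and then, are a little off and sometimes report something else, mostly with a low value. They report only what shows in the picture. A call takes as long as a camera call.
- cams.boxes_of(picture, thing): "xy" ([column, row] in pixels, amid what is visible of it).
- cams.silhouettes(picture, thing): "mask" (400x640 bool, what is visible of it) and "xy" ([column, row] in pixels, amid what is visible of it).
- cams.pinpoint(picture, thing): "xy" ([column, row] in pixels: a listed point, or the origin of a listed thing).
The state is a dict: "t": time; "q": joint angles; "dq": joint speeds; "joint_torque": joint torques, N m; "tool_pos": TCP position; "orientation": TCP orientation; "force": force on the tool from outside, world axes, zero at the start; "wrist_torque": the same for the moment, N m; "opening": finger opening in m.
Only numpy, scipy, OpenCV 4.12 (cv2) and the standard library are available. Lean on these libraries where they do the work, as an engineer would, in place of code of your own. Each camera call takes 0.05 s, during which the arm holds its last target. There are 200 camera calls.

## Working session

There is one attempt and no reset: what is moved stays moved. The work goes in short steps, Python scripts to look and compute and a tool call to move; the robot and the scene stay as the last step left them, time stands still between calls to the robot, and variables do not carry over. Pictures are saved under pics/ and viewed, about 8 in all and at most 12, crops included, and the job is handed in when it is done.

Besides the shell and the picture viewer there is one more tool, called after ">>>" by a JSON object that holds its "api" and its "payload". step_arm: Moves the arm, as the interface text tells. Its arguments: {"type":"object","properties":{"deltas":{"type":"array"},"fingers":{"type":"number"},"grip_force":{"type":"number"}},"required":["deltas"]}

```bash
mkdir -p pics; cat > h.py <<'E'
import numpy as np, cv2
from plant import robot, cams
def ray(p,xy):
    E=p["extrinsics"];R=E[:3,:3];t=E[:3,3]
    d=R.T@np.array([(xy[0]-p["cx"])/p["fx"],(xy[1]-p["cy"])/p["fy"],1]);return -R.T@t,d
def atz(p,xy,z):
    c,d=ray(p,xy);return c+d*(z-c[2])/d[2]
def proj(p,X):
    E=p["extrinsics"];c=E[:3,:3]@np.array(X)+E[:3,3];return np.array([p["fx"]*c[0]/c[2]+p["cx"],p["fy"]*c[1]/c[2]+p["cy"]])
def save(p,n):cv2.imwrite("pics/"+n,p["pixels"][:,:,::-1])
E
cat > a.py <<'E'
from h import *
np.set_printoptions(precision=3,suppress=True)
Z=dict(press=0,turret=0,blank=.091,knob_top=.277,mailer=0,jar=0,tape=0,plunger=.2)
s=robot.read_state();print(s)
ps=[]
for n in("top","scene"):
    p=cams.read_camera(n);save(p,n+"0.png")
    c,d=ray(p,(320,200));print(n,c,d)
    for k,z in Z.items():
        r=cams.pinpoint(p,k)[:2]
        print(k,[(round(a["score"],2),np.round(a["xy"]),atz(p,a["xy"],z)) for a in r])
E
python3 a.py
```

```text
{'t': 0.0, 'q': array([-1.368,  0.131,  1.489,  0.   ,  1.523, -0.085]), 'dq': array([-0.001, -0.003,  0.001, -0.001,  0.001, -0.001]), 'joint_torque': array([  0.002, -55.983, -49.176,   0.077,   0.035,  -0.   ]), 'tool_pos': array([ 0.17 , -0.575,  0.195]), 'orientation': array([-3.107, -0.45 ,  0.   ]), 'force': array([-0.036,  0.395, -0.357]), 'wrist_torque': array([-0.003,  0.034, -0.009]), 'opening': 0.09314884140942442}
top [ 0.511 -0.09   1.139] [ 0.131 -0.022 -0.991]
press [(0.82, array([302., 232.]), array([ 0.583, -0.069,  0.   ]))]
turret [(0.67, array([300., 231.]), array([ 0.587, -0.064,  0.   ])), (0.48, array([417., 238.]), array([ 0.564, -0.348,  0.   ]))]
blank [(0.95, array([280., 247.]), array([ 0.546, -0.022,  0.091])), (0.23, array([303., 233.]), array([ 0.577, -0.073,  0.091]))]
knob_top [(0.95, array([266., 216.]), array([ 0.597, -0.008,  0.277]))]
mailer [(0.38, array([278., 249.]), array([ 0.544, -0.011,  0.   ]))]
jar [(0.62, array([358., 160.]), array([ 0.759, -0.211,  0.   ]))]
tape [(0.94, array([277., 149.]), array([ 0.79 , -0.012,  0.   ]))]
plunger [(0.7, array([264., 215.]), array([0.606, 0.002, 0.2  ]))]
scene [1.181 0.396 0.701] [-0.626 -0.538 -0.565]
press [(0.86, array([335., 268.]), array([ 0.593, -0.066,  0.   ]))]
turret [(0.8, array([334., 266.]), array([ 0.586, -0.073,  0.   ]))]
blank [(0.81, array([368., 233.]), array([ 0.535, -0.021,  0.091]))]
knob_top [(0.57, array([359., 174.]), array([ 0.599, -0.01 ,  0.277]))]
mailer [(0.86, array([258., 217.]), array([ 0.572, -0.347,  0.   ]))]
jar [(0.55, array([237., 277.]), array([ 0.757, -0.215,  0.   ]))]
tape [(0.64, array([292., 337.]), array([ 0.795, -0.008,  0.   ]))]
plunger [(0.9, array([360., 205.]), array([ 0.588, -0.01 ,  0.2  ]))]
```

View pics/top0.png

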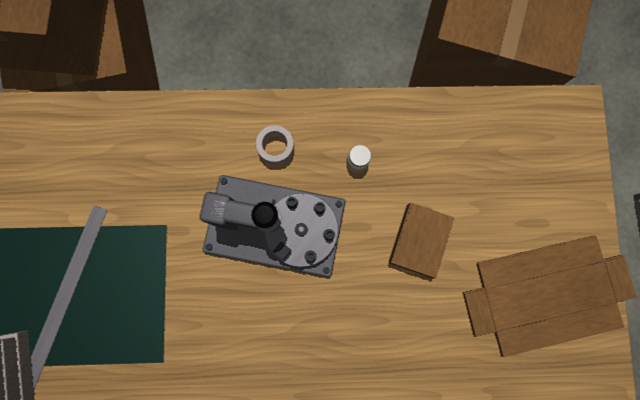

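View pics/scene0.png

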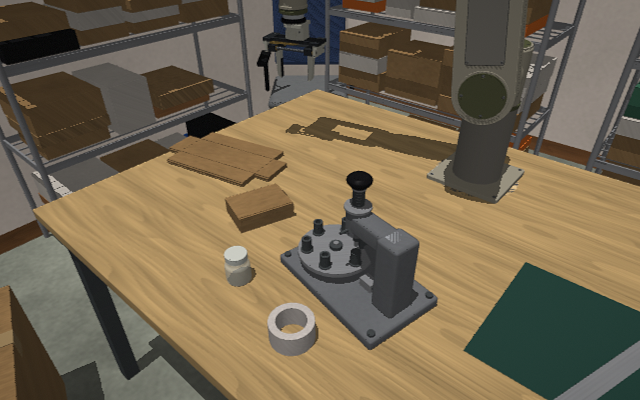

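The top view shows the turret hub at about (301,230), blank at (280,250) next to the plunger, and cups at (292,203), (320,209), (329,235), (311,257). The turret is at about +60°, so cup 1 is under the plunger. I need three clicks, and will go clockwise, each time straddling the cup opposite the column. In the scene view the arm-side space is clear.

>>> {"api": "step_arm", "payload": {"deltas": [{"offset": [0,0,0],"roll": -0.178},{"offset": [0,0,0],"roll": -0.178},{"offset": [0,0,0],"roll": -0.178},{"offset": [0,0,0],"roll": -0.178},{"offset": [0,0,0],"roll": -0.178},{"offset": [0,0,0],"roll": -0.178}]}}

```text
t: 1.65
tool_pos: [0.1703, -0.5753, 0.1964]
orientation: [-2.441, -1.977, -0.0]
force: [0.2, 0.3, 0.3]
opening: 0.0927
```

>>> {"api": "step_arm", "payload": {"deltas": [{"offset": [4,2.5,0],"roll": 0},{"offset": [4,2.5,0],"roll": 0},{"offset": [4,2.5,0],"roll": 0},{"offset": [4,2.5,0],"roll": 0},{"offset": [4,2.5,0],"roll": 0},{"offset": [4,2.5,0],"roll": 0},{"offset": [4,2.5,0],"roll": 0},{"offset": [4,2.5,0],"roll": 0},{"offset": [4,2.5,0],"roll": 0},{"offset": [4,2.5,0],"roll": 0},{"offset": [4,2.5,0],"roll": 0},{"offset": [4,2.5,0],"roll": 0}]}}

```text
t: 3.15
tool_pos: [0.5668, -0.1691, 0.1966]
orientation: [2.447, 1.97, 0.0]
force: [0.9, -1.1, 0.3]
opening: 0.0929
```

```bash
cat > b.py <<'E'
from h import *
import sys
np.set_printoptions(precision=3,suppress=True)
Z=dict(press=0,turret=0,blank=.091,knob_top=.277)
s=robot.read_state();print(s["t"],s["q"],s["tool_pos"],s["orientation"],robot.hold_point_z)
p=cams.read_camera("wrist");save(p,sys.argv[1]);print(ray(p,(320,200)))
for k,z in Z.items():
    print(k,[(round(a["score"],2),np.round(a["xy"]),atz(p,a["xy"],z)) for a in cams.pinpoint(p,k)[:2]])
m=[a for a in cams.silhouettes(p,"turret")]
for a in m[:1]: print("sil",a["score"],a["xy"],a["mask"].sum())
E
python3 b.py w1.png
```

```text
3.15 [-0.377  0.107  1.513 -0.     1.521 -0.162] [ 0.567 -0.169  0.197] [2.447 1.97  0.   ] 0.0188
(array([ 0.583, -0.099,  0.385]), array([-0.055, -0.249, -0.967]))
press [(0.56, array([321.,  83.]), array([ 0.59, -0.07,  0.  ])), (0.49, array([485., 175.]), array([ 0.755, -0.21 ,  0.   ]))]
turret [(0.67, array([317.,  82.]), array([ 0.586, -0.068,  0.   ]))]
blank [(0.57, array([245.,  31.]), array([ 0.538, -0.026,  0.091]))]
knob_top []
sil 0.91 [317.9, 76.7] 26539
```

View pics/w1.png

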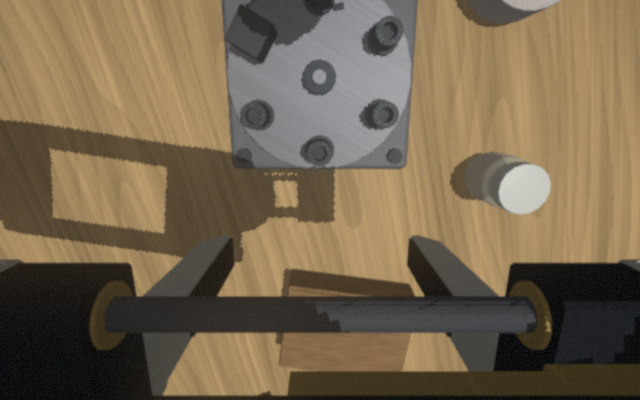

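The wrist view shows the hub at (319,76), cups at (317,149), (258,113), (380,113), (388,33), and blank at (250,38).

```bash
python3 - <<'E'
from h import *
np.set_printoptions(precision=4,suppress=True)
p=cams.read_camera("wrist")
g=cv2.cvtColor(p["pixels"],cv2.COLOR_RGB2GRAY)
h=atz(p,(319,76),.069);print("hub",h)
c={}
for ph,xy in {270:(318,148),210:(258,113),330:(381,113),30:(388,33)}.items():
    w=atz(p,xy,.091);d=w-h;print(ph,w,np.hypot(*d[:2]),np.degrees(np.arctan2(d[1],d[0]))-ph); c[ph]=w[:2]
from scipy.optimize import least_squares
f=lambda v:np.concatenate([v[:2]+.065*np.array([np.cos(v[2]+np.radians(k)),np.sin(v[2]+np.radians(k))])-w for k,w in c.items()])
r=least_squares(f,[.587,-.068,-.2]);print(r.x,np.degrees(r.x[2]),r.fun*1000)
o=r.x[:2]
for k in(270,240,210,90):print(k,o+.065*np.array([np.cos(r.x[2]+np.radians(k)),np.sin(r.x[2]+np.radians(k))]))
E
```

```text
hub [ 0.5868 -0.071   0.069 ]
270 [ 0.5729 -0.1305  0.091 ] 0.0610523809532853 -373.1959963490936
210 [ 0.5296 -0.0908  0.091 ] 0.06054839154549013 -370.94177154653937
330 [ 0.6314 -0.1132  0.091 ] 0.06135796154313788 -373.39092313035
30 [ 0.6473 -0.0534  0.091 ] 0.06300920141952486 -13.71859249684206
[ 0.5871 -0.07   -0.2277] -13.044406268528453 [-0.466  -2.8844 -4.6773  1.8128  3.1835 -1.2175  1.9599  2.289 ]
270 [ 0.5724 -0.1333]
240 [ 0.5427 -0.1175]
210 [ 0.5249 -0.089 ]
90 [ 0.6017 -0.0067]
```

>>> {"api": "step_arm", "payload": {"deltas": [{"offset": [1.2,-0.1,0],"roll": 0.0},{"offset": [1.2,-0.1,0],"roll": 0.01},{"offset": [1.3,0,0],"roll": 0},{"offset": [0,0,3],"roll": 0},{"offset": [0,0,3],"roll": 0},{"offset": [0,0,2.5],"roll": 0}], "fingers": 3.6, "grip_force": 10}}

```text
t: 4.25
tool_pos: [0.5717, -0.1328, 0.1103]
orientation: [-2.456, -1.959, 0.0]
force: [0.1, -0.3, -0.6]
opening: 0.0389
```

```bash
python3 b.py w2.png
```

```text
4.25 [-0.316  0.151  1.625  0.     1.366 -0.091] [ 0.572 -0.133  0.11 ] [-2.456 -1.959  0.   ] 0.0188
(array([ 0.588, -0.063,  0.299]), array([-0.058, -0.248, -0.967]))
press [(0.62, array([321., 121.]), array([ 0.587, -0.071,  0.   ]))]
turret [(0.59, array([323., 118.]), array([ 0.589, -0.069,  0.   ]))]
blank [(0.37, array([324., 120.]), array([ 0.589, -0.068,  0.091]))]
knob_top []
sil 0.55 [320.4, 114.1] 45985
```

View pics/w2.png

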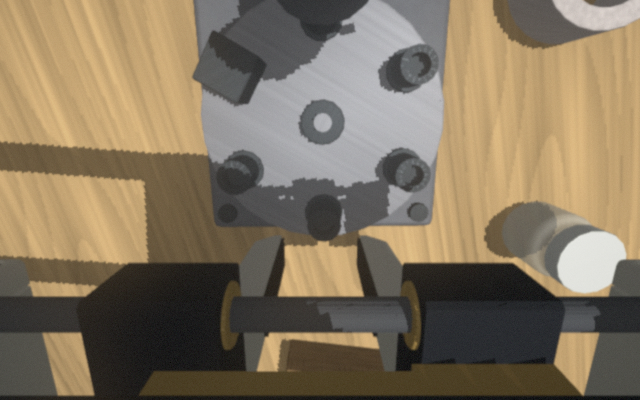

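Fingers' tips at columns 283 and 360 sit symmetrically about the cup at (321,215). I'll check the radial alignment numerically.

```bash
python3 - <<'E'
from h import *
p=cams.read_camera("wrist");x=np.array([np.cos(np.radians(77)),np.sin(np.radians(77)),0]);t=robot.read_state()["tool_pos"]
print(proj(p,t),proj(p,t+x*.0075),"cup",proj(p,[.5724,-.1333,.091]),proj(p,[.5729,-.1305,.091]),proj(p,[.5871,-.07,.069]))
g=p["pixels"][190:245,300:345].mean(2).astype(int)
cv2.imwrite("pics/c.png",cv2.resize(p["pixels"][150:300,220:420,::-1],None,fx=4,fy=4))
E
```

```text
[319.37679626 236.13569101] [319.38292276 224.2652589 ] cup [318.19425682 223.31440482] [317.97639361 219.23385987] [318.38371148 121.56216481]
```

View pics/c.png

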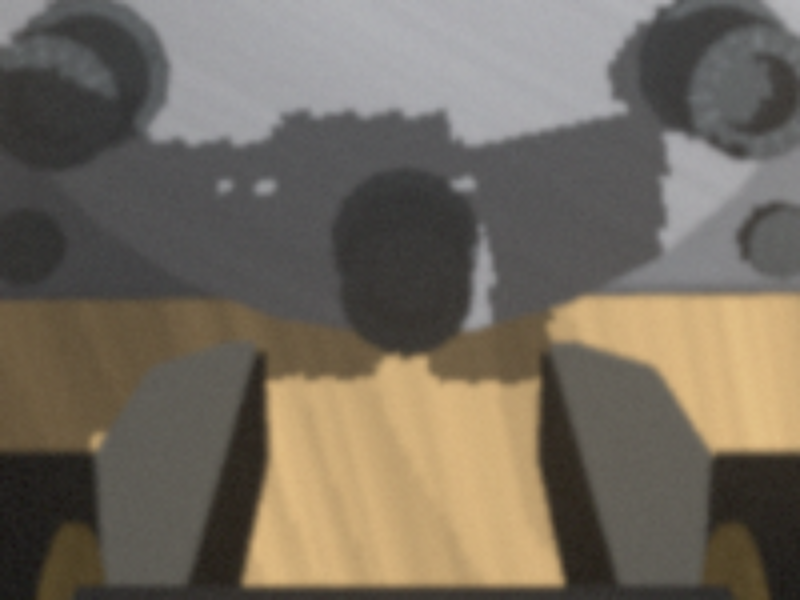

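>>> {"api": "step_arm", "payload": {"deltas": [{"offset": [0.5,0,0],"roll": 0},{"offset": [0,0,2.2],"roll": 0},{"offset": [0,0,2.1],"roll": 0},{"offset": [0,0,0],"roll": 0}]}}

```text
t: 5.1
tool_pos: [0.5718, -0.1283, 0.067]
orientation: [-2.455, -1.956, 0.003]
force: [0.0, -0.6, -0.9]
opening: 0.0359
```

>>> {"api": "step_arm", "payload": {"deltas": [{"offset": [0.03,-0.63,0],"roll": 0.105},{"offset": [0.03,-0.63,0],"roll": 0.105},{"offset": [0.03,-0.63,0],"roll": 0.105},{"offset": [0.03,-0.63,0],"roll": 0.105},{"offset": [0.03,-0.63,0],"roll": 0.105}]}}

```text
t: 5.72
tool_pos: [0.5462, -0.1146, 0.0702]
orientation: [2.882, 1.248, 0.003]
force: [-0.6, 0.5, -0.2]
opening: 0.0359
```

>>> {"api": "step_arm", "payload": {"deltas": [{"offset": [0.03,-0.63,0],"roll": 0.105},{"offset": [0.03,-0.63,0],"roll": 0.105},{"offset": [0.03,-0.63,0],"roll": 0.105},{"offset": [0.03,-0.63,0],"roll": 0.105},{"offset": [0.03,-0.63,0],"roll": 0.105},{"offset": [0,0,0],"roll": 0},{"offset": [0,0,0],"roll": 0}]}}

```text
t: 6.6
tool_pos: [0.5294, -0.0883, 0.0694]
orientation: [3.106, 0.467, 0.002]
force: [-0.2, -0.0, 0.4]
opening: 0.0362
```

```bash
python3 b.py w3.png;python3 - <<'E'
import cv2,sys
sys.path.insert(0,'.')
from h import *
p=cams.read_camera("scene");a=cv2.imread("pics/w3.png");save(p,"s3.png");print([ (x["score"],atz(p,x["xy"],.091)) for x in cams.pinpoint(p,"blank")])
cv2.imwrite("pics/m3.png",np.vstack([a[:300,80:560],cv2.resize(p["pixels"][160:300,260:460,::-1],(480,300))]))
E
```

```text
6.6 [-0.261  0.057  1.804 -0.     1.279  1.012] [ 0.529 -0.088  0.069] [3.106 0.467 0.002] 0.0188
(array([ 0.599, -0.067,  0.258]), array([-0.243, -0.074, -0.967]))
press [(0.77, array([316., 131.]), array([ 0.585, -0.069,  0.   ]))]
turret [(0.63, array([320., 129.]), array([ 0.587, -0.07 ,  0.   ]))]
blank [(0.63, array([206., 198.]), array([ 0.54 , -0.024,  0.091]))]
knob_top []
sil 0.65 [323.2, 123.4] 63490
[(0.59, array([ 0.53977611, -0.02843424,  0.091     ]))]
```

View pics/m3.png

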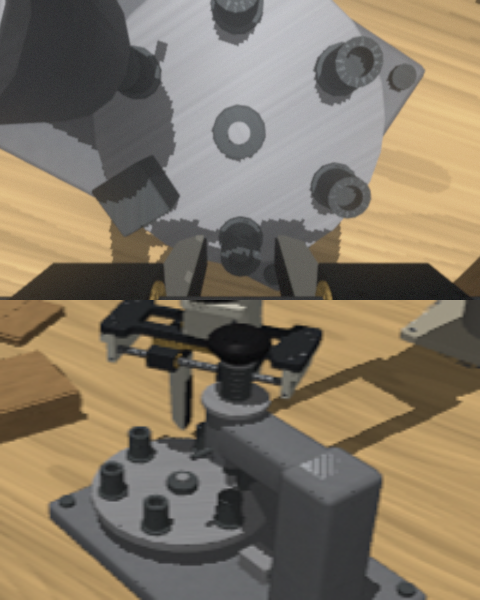

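The view shows the turret unmoved: the blank is still one station from the plunger and the wrist hub sits at (240,132) in the crop. I'll check where the fingertips really are.

```bash
python3 - <<'E'
from h import *
np.set_printoptions(precision=4,suppress=True)
from scipy.spatial.transform import Rotation as Ro
p=cams.read_camera("scene");w=cams.read_camera("wrist");s=robot.read_state();t=s["tool_pos"];R=Ro.from_rotvec(s["orientation"]).as_matrix()
for dy in(-.035,-.018,.018,.035):
  for z in(0,-.05):
    X=t+R@[0.0075,dy,z];print(dy,z,X,"scene",proj(p,X),"wrist",proj(w,X))
o=np.array([.587,-.07])
for k in(30,90,150,210,270,330):
    a=np.radians(k-13);P=[*(o+.065*np.array([np.cos(a),np.sin(a)]))]
    print(k,P,"scene",proj(p,P+[.091]),"wrist",proj(w,P+[.091]),proj(w,P+[.059]))
cv2.imwrite("pics/d.png",np.vstack([cv2.resize(p["pixels"][170:280,290:400,::-1],(440,440),interpolation=cv2.INTER_CUBIC)]))
E
```

```text
-0.035 0 [ 0.5257 -0.0525  0.0684] scene [358.6184 233.3467] wrist [260.8235 225.0995]
-0.035 -0.05 [ 0.5257 -0.0525  0.1184] scene [359.6432 215.6545] wrist [241.7997 261.4266]
-0.018 0 [ 0.5306 -0.0687  0.0684] scene [351.5882 231.5032] wrist [289.4472 225.0749]
-0.018 -0.05 [ 0.5306 -0.0688  0.1184] scene [352.404  213.8611] wrist [279.5757 261.3953]
0.018 0 [ 0.5411 -0.1032  0.0684] scene [336.9616 227.6676] wrist [350.0665 225.0229]
0.018 -0.05 [ 0.5411 -0.1032  0.1184] scene [337.35   210.1319] wrist [359.5798 261.329 ]
0.035 0 [ 0.5461 -0.1194  0.0684] scene [330.1748 225.8878] wrist [378.6944 224.9983]
0.035 -0.05 [ 0.5461 -0.1194  0.1184] scene [330.3685 208.4024] wrist [397.3632 261.2977]
30 [np.float64(0.6491598091375973), np.float64(-0.05099583919302211)] scene [324.1789 253.5997] wrist [318.3425 -15.1901] [318.6902   6.8579]
90 [np.float64(0.6016218185323512), np.float64(-0.00666594578895971)] scene [355.1468 251.1945] wrist [196.7712  64.7893] [217.3025  72.5426]
150 [np.float64(0.5394620093947539), np.float64(-0.025670106595937596)] scene [365.2101 233.2413] wrist [209.1375 200.7157] [226.0745 187.1204]
210 [np.float64(0.5248401908624026), np.float64(-0.0890041608069779)] scene [346.415  218.9969] wrist [319.1353 258.9622] [319.3115 237.391 ]
270 [np.float64(0.5723781814676487), np.float64(-0.13333405421104028)] scene [318.2238 221.014 ] wrist [428.8353 200.3482] [412.3055 186.8047]
330 [np.float64(0.6345379906052461), np.float64(-0.1143298934040624)] scene [306.1801 237.6369] wrist [440.4244  64.3266] [420.4653  72.1594]
```

View pics/d.png

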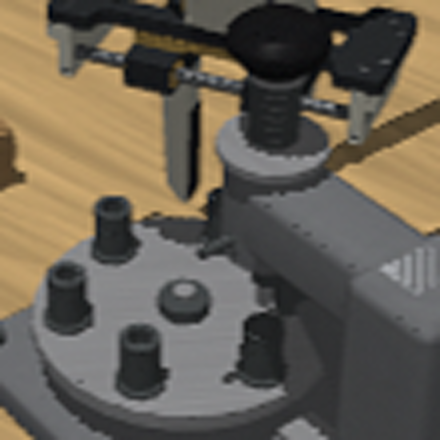

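The fingertips appear about 15–20 mm higher than the TCP value suggests: (336,220) seen against (337,228) predicted. They probably passed over the cup, so I'll make a guarded descent here, straddling the cup at 210°.

>>> {"api": "step_arm", "payload": {"deltas": [{"offset": [0,0,0.3],"roll": 0},{"offset": [0,0,0.3],"roll": 0},{"offset": [0,0,0],"roll": 0}]}}

```text
t: 7.48
tool_pos: [0.5284, -0.088, 0.0619]
orientation: [-3.107, -0.463, 0.001]
force: [0.5, -0.4, 0.9]
opening: 0.036
```

>>> {"api": "step_arm", "payload": {"deltas": [{"offset": [0,0,0.2],"roll": 0},{"offset": [0,0,0.1],"roll": 0},{"offset": [0,0,0],"roll": 0}]}}

```text
t: 7.85
tool_pos: [0.5287, -0.0881, 0.0594]
orientation: [-3.107, -0.463, 0.0]
force: [-0.3, -1.5, -0.3]
opening: 0.0361
```

>>> {"api": "step_arm", "payload": {"deltas": [{"offset": [0,0,0.2],"roll": 0},{"offset": [0,0,0.2],"roll": 0},{"offset": [0,0,0],"roll": 0}]}}

```text
t: 8.22
tool_pos: [0.5285, -0.088, 0.0552]
orientation: [-3.107, -0.463, 0.001]
force: [0.4, 0.1, -0.4]
opening: 0.036
```

TCP is below plate level with no contact, so the fingers are indeed shorter than stated. I'll continue guarded.

>>> {"api": "step_arm", "payload": {"deltas": [{"offset": [0,0,0.2],"roll": 0},{"offset": [0,0,0.2],"roll": 0},{"offset": [0,0,0.2],"roll": 0},{"offset": [0,0,0],"roll": 0}]}}

```text
t: 8.72
tool_pos: [0.5285, -0.0881, 0.0492]
orientation: [-3.107, -0.463, 0.001]
force: [0.6, -0.8, 0.2]
opening: 0.0366
```

>>> {"api": "step_arm", "payload": {"deltas": [{"offset": [0,0,-2.5],"roll": 0},{"offset": [0,0,-2.5],"roll": 0},{"offset": [0.05,1.26,0],"roll": -0.175},{"offset": [0.1,1.05,0],"roll": -0.175},{"offset": [0.1,1.05,0],"roll": -0.175},{"offset": [0.1,1.05,0],"roll": -0.175},{"offset": [0.1,1.05,0],"roll": -0.175},{"offset": [0.1,1.05,0],"roll": -0.175},{"offset": [0,0,0],"roll": 0}]}}

```text
t: 9.85
tool_pos: [0.5737, -0.1313, 0.0994]
orientation: [2.458, 1.957, 0.0]
force: [0.9, 0.3, -0.6]
opening: 0.036
```

>>> {"api": "step_arm", "payload": {"deltas": [{"offset": [0.3,0,0],"roll": 0},{"offset": [0,0,2],"roll": 0},{"offset": [0,0,1.5],"roll": 0},{"offset": [0,0,1.5],"roll": 0},{"offset": [0,0,0],"roll": 0}]}}

```text
t: 10.48
tool_pos: [0.5723, -0.1277, 0.047]
orientation: [-2.454, -1.956, 0.004]
force: [-0.2, 0.5, -0.0]
opening: 0.036
```

>>> {"api": "step_arm", "payload": {"deltas": [{"offset": [0.03,-0.63,0],"roll": 0.105},{"offset": [0.03,-0.63,0],"roll": 0.105},{"offset": [0.03,-0.63,0],"roll": 0.105},{"offset": [0.03,-0.63,0],"roll": 0.105}]}}

```text
t: 10.98
tool_pos: [0.5531, -0.1187, 0.0501]
orientation: [2.811, 1.396, 0.004]
force: [7.9, -3.1, -6.6]
opening: 0.0359
```

Now there is contact with the post (about 8 N tangential). Continuing.

>>> {"api": "step_arm", "payload": {"deltas": [{"offset": [0.03,-0.63,0],"roll": 0.105},{"offset": [0.03,-0.63,0],"roll": 0.105},{"offset": [0.03,-0.63,0],"roll": 0.105},{"offset": [0.03,-0.63,0],"roll": 0.105},{"offset": [0.03,-0.63,0],"roll": 0.105},{"offset": [0.03,-0.63,0],"roll": 0.105},{"offset": [0,0,0],"roll": 0},{"offset": [0,0,0],"roll": 0}]}}

```text
t: 11.98
tool_pos: [0.5302, -0.0876, 0.0498]
orientation: [3.106, 0.466, 0.001]
force: [0.9, -0.7, -0.2]
opening: 0.0362
```

```bash
cat > k.py <<'E'
from h import *
np.set_printoptions(precision=3,suppress=True)
for n in("wrist","scene","top"):
    p=cams.read_camera(n);save(p,n+"_k.png")
    for a in cams.pinpoint(p,"blank")[:2]:
        P=atz(p,a["xy"],.091);d=P[:2]-[.587,-.07];print(n,round(a["score"],2),P,"r",np.hypot(*d),"phi",(np.degrees(np.arctan2(d[1],d[0]))+13)%360)
E
python3 k.py
```

```text
wrist 0.59 [ 0.602 -0.005  0.091] r 0.06693868301452775 phi 89.83553973972975
scene 0.75 [ 0.598 -0.009  0.091] r 0.06248569616606305 phi 92.63463205145273
top 0.6 [ 0.737 -0.207  0.091] r 0.20294721000755436 phi 330.5364676932513
```

One click done (blank under plunger, φ≈90°). Second stroke.

>>> {"api": "step_arm", "payload": {"deltas": [{"offset": [0,0,-2.5],"roll": 0},{"offset": [0,0,-2.5],"roll": 0},{"offset": [0.1,1.1,0],"roll": -0.175},{"offset": [0.1,1.05,0],"roll": -0.175},{"offset": [0.1,1.05,0],"roll": -0.175},{"offset": [0.1,1.05,0],"roll": -0.175},{"offset": [0.1,1.05,0],"roll": -0.175},{"offset": [0.1,1.05,0],"roll": -0.175},{"offset": [0,0,0],"roll": 0}]}}

```text
t: 13.4
tool_pos: [0.5748, -0.129, 0.0993]
orientation: [-2.458, -1.957, 0.0]
force: [1.5, 0.8, -0.2]
opening: 0.0361
```

>>> {"api": "step_arm", "payload": {"deltas": [{"offset": [0.0,-0.1,0],"roll": 0},{"offset": [0,0,2],"roll": 0},{"offset": [0,0,1.5],"roll": 0},{"offset": [0,0,1.5],"roll": 0},{"offset": [0,0,0],"roll": 0}]}}

```text
t: 14.02
tool_pos: [0.5718, -0.128, 0.047]
orientation: [-2.454, -1.956, 0.003]
force: [-0.4, 0.1, -0.3]
opening: 0.0362
```

>>> {"api": "step_arm", "payload": {"deltas": [{"offset": [0.03,-0.63,0],"roll": 0.105},{"offset": [0.03,-0.63,0],"roll": 0.105},{"offset": [0.03,-0.63,0],"roll": 0.105},{"offset": [0.03,-0.63,0],"roll": 0.105},{"offset": [0.03,-0.63,0],"roll": 0.105},{"offset": [0.03,-0.63,0],"roll": 0.105},{"offset": [0.03,-0.63,0],"roll": 0.105},{"offset": [0.03,-0.63,0],"roll": 0.105},{"offset": [0.03,-0.63,0],"roll": 0.105},{"offset": [0.03,-0.63,0],"roll": 0.105},{"offset": [0,0,0],"roll": 0},{"offset": [0,0,0],"roll": 0}]}}

```text
t: 15.52
tool_pos: [0.5296, -0.0879, 0.0498]
orientation: [3.106, 0.467, 0.001]
force: [0.3, -0.5, -0.5]
opening: 0.0359
```

```bash
python3 k.py
```

```text
wrist 0.75 [ 0.591 -0.069  0.091] r 0.004146600955731573 phi 29.53924072053845
scene 0.8 [ 0.658 -0.039  0.091] r 0.07766407434560378 phi 36.80919367269493
top 0.75 [ 0.659 -0.047  0.091] r 0.0754341670987281 phi 30.78381521595579
```

Two clicks done (blank at φ≈30°). Third stroke.

>>> {"api": "step_arm", "payload": {"deltas": [{"offset": [0,0,-2.5],"roll": 0},{"offset": [0,0,-2.5],"roll": 0},{"offset": [0.1,1.1,0],"roll": -0.175},{"offset": [0.1,1.05,0],"roll": -0.175},{"offset": [0.1,1.05,0],"roll": -0.175},{"offset": [0.1,1.05,0],"roll": -0.175},{"offset": [0.1,1.05,0],"roll": -0.175},{"offset": [0.1,1.05,0],"roll": -0.175},{"offset": [0,0,0],"roll": 0}]}}

```text
t: 16.95
tool_pos: [0.5743, -0.1293, 0.0993]
orientation: [-2.458, -1.957, 0.0]
force: [-0.2, 0.2, 0.1]
opening: 0.0356
```

>>> {"api": "step_arm", "payload": {"deltas": [{"offset": [0.0,-0.1,0],"roll": 0},{"offset": [0,0,2],"roll": 0},{"offset": [0,0,1.5],"roll": 0},{"offset": [0,0,1.5],"roll": 0},{"offset": [0,0,0],"roll": 0}]}}

```text
t: 17.58
tool_pos: [0.5713, -0.1283, 0.0469]
orientation: [-2.454, -1.956, 0.004]
force: [-0.2, -0.2, -0.3]
opening: 0.0362
```

>>> {"api": "step_arm", "payload": {"deltas": [{"offset": [0.03,-0.63,0],"roll": 0.105},{"offset": [0.03,-0.63,0],"roll": 0.105},{"offset": [0.03,-0.63,0],"roll": 0.105},{"offset": [0.03,-0.63,0],"roll": 0.105},{"offset": [0.03,-0.63,0],"roll": 0.105},{"offset": [0.03,-0.63,0],"roll": 0.105},{"offset": [0.03,-0.63,0],"roll": 0.105},{"offset": [0.03,-0.63,0],"roll": 0.105},{"offset": [0.03,-0.63,0],"roll": 0.105},{"offset": [0.03,-0.63,0],"roll": 0.105},{"offset": [0,0,0],"roll": 0},{"offset": [0,0,0],"roll": 0}]}}

```text
t: 19.08
tool_pos: [0.5291, -0.0882, 0.0498]
orientation: [3.106, 0.467, 0.001]
force: [0.4, 0.3, 0.5]
opening: 0.0361
```

>>> {"api": "step_arm", "payload": {"deltas": [{"offset": [0,0,-2.5],"roll": 0},{"offset": [0,0,-3],"roll": 0},{"offset": [0,0,-5],"roll": 0},{"offset": [0,0,-5],"roll": 0},{"offset": [0,0,0],"roll": 0}]}}

```text
t: 19.7
tool_pos: [0.5319, -0.0891, 0.2102]
orientation: [3.103, 0.465, 0.014]
force: [0.6, -0.1, -0.5]
opening: 0.0358
```

```bash
python3 k.py; python3 - <<'E'
import cv2,numpy as np
w=cv2.imread("pics/wrist_k.png");t=cv2.imread("pics/top_k.png")
cv2.imwrite("pics/m4.png",np.vstack([cv2.resize(w,(480,300)),cv2.resize(t[160:290,190:390],(480,300))]))
E
```

```text
wrist 0.84 [ 0.637 -0.11   0.091] r 0.06432199584723204 phi 333.9985884737349
scene 0.59 [ 0.634 -0.117  0.091] r 0.06633822794743924 phi 328.26821699959316
top 0.87 [ 0.637 -0.116  0.091] r 0.06837268983729113 phi 330.6029592027929
```

View pics/m4.png

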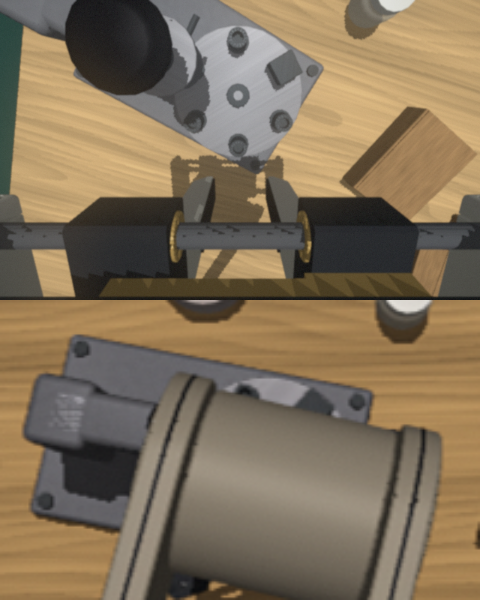

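The views show the blank at φ≈330°, which is cup four under the plunger (-2.094). The wrist view shows clear fingers and the knob at (118,45). Now over the knob with fingers closed.

>>> {"api": "step_arm", "payload": {"deltas": [{"offset": [0,0,-5],"roll": 0},{"offset": [0,0,-5],"roll": 0},{"offset": [0,0,-1],"roll": 0},{"offset": [3,-1.9,0],"roll": 0},{"offset": [3,-1.9,0],"roll": 0},{"offset": [2.9,-1.9,0],"roll": 0},{"offset": [0,0,0],"roll": 0}], "fingers": 0}}

```text
t: 20.88
tool_pos: [0.5972, -0.0058, 0.3115]
orientation: [-3.105, -0.467, 0.006]
force: [-0.3, -0.5, 0.5]
opening: 0.0002
```

```bash
python3 - <<'E'
from h import *
np.set_printoptions(precision=4,suppress=True)
s=robot.read_state();print(s["tool_pos"],s["orientation"],s["opening"],s["force"])
for n in("wrist","scene","top"):
    p=cams.read_camera(n);save(p,n+"5.png")
    for a in cams.pinpoint(p,"knob_top")[:1]:print(n,a["score"],a["xy"],atz(p,a["xy"],.277),"tip pred",proj(p,s["tool_pos"]),proj(p,s["tool_pos"]+[0,0,.017]))
a=cv2.imread("pics/wrist5.png");b=cv2.imread("pics/scene5.png")
cv2.imwrite("pics/m5.png",np.vstack([cv2.resize(a,(480,300)),cv2.resize(b[110:240,280:480],(480,300))]))
E
```

```text
[ 0.5972 -0.0058  0.3115] [-3.1053 -0.467   0.0063] 0.00015851353998837578 [-0.2613 -0.541   0.483 ]
wrist 0.84 [327.4, 212.9] [ 0.603  -0.0095  0.277 ] tip pred [319.7663 236.9195] [319.6579 248.1644]
scene 0.69 [358.6, 175.5] [ 0.6049 -0.0058  0.277 ] tip pred [362.0014 157.455 ] [362.4755 149.0713]
```

View pics/m5.png

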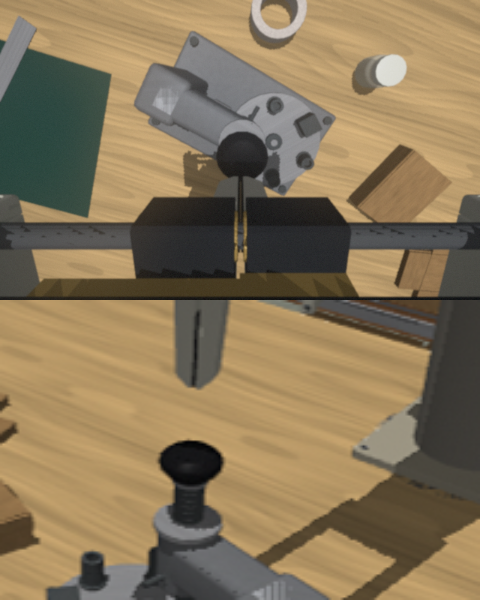

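>>> {"api": "step_arm", "payload": {"deltas": [{"offset": [0.4,0.3,0],"roll": 0},{"offset": [0,0,2],"roll": 0},{"offset": [0,0,2],"roll": 0},{"offset": [0,0,0.4],"roll": 0},{"offset": [0,0,0.2],"roll": 0},{"offset": [0,0,0.2],"roll": 0},{"offset": [0,0,0.2],"roll": 0},{"offset": [0,0,0],"roll": 0}]}}

```text
t: 22.18
tool_pos: [0.602, -0.0092, 0.2646]
orientation: [3.107, 0.463, 0.0]
force: [-0.1, 0.2, -0.8]
opening: 0.0
```

>>> {"api": "step_arm", "payload": {"deltas": [{"offset": [0,0,0.2],"roll": 0},{"offset": [0,0,0.2],"roll": 0},{"offset": [0,0,0.2],"roll": 0},{"offset": [0,0,0.2],"roll": 0},{"offset": [0,0,0],"roll": 0},{"offset": [0,0,0],"roll": 0}]}}

```text
t: 22.92
tool_pos: [0.602, -0.0093, 0.2565]
orientation: [-3.107, -0.463, -0.0]
force: [-0.6, 0.7, -0.4]
opening: 0.0004
```

>>> {"api": "step_arm", "payload": {"deltas": [{"offset": [0,0,0.2],"roll": 0},{"offset": [0,0,0.2],"roll": 0},{"offset": [0,0,0],"roll": 0},{"offset": [0,0,0],"roll": 0}]}}

```text
t: 23.42
tool_pos: [0.6022, -0.0093, 0.2529]
orientation: [3.107, 0.463, 0.001]
force: [0.1, 0.7, 5.2]
opening: 0.0003
```

Contact at TCP z≈0.254. Pressing down 16 mm.

>>> {"api": "step_arm", "payload": {"deltas": [{"offset": [0,0,0.2],"roll": 0},{"offset": [0,0,0.2],"roll": 0},{"offset": [0,0,0.2],"roll": 0},{"offset": [0,0,0.2],"roll": 0},{"offset": [0,0,0.2],"roll": 0},{"offset": [0,0,0.2],"roll": 0},{"offset": [0,0,0.2],"roll": 0},{"offset": [0,0,0.2],"roll": 0},{"offset": [0,0,0],"roll": 0}]}}

```text
t: 24.55
tool_pos: [0.6022, -0.0093, 0.2371]
orientation: [3.107, 0.463, 0.001]
force: [-1.9, 0.7, 7.0]
opening: 0.0001
```

>>> {"api": "step_arm", "payload": {"deltas": [{"offset": [0,0,0.1],"roll": 0},{"offset": [0,0,0.1],"roll": 0},{"offset": [0,0,0.1],"roll": 0},{"offset": [0,0,0.1],"roll": 0},{"offset": [0,0,0],"roll": 0}]}}

```text
t: 25.18
tool_pos: [0.6022, -0.0093, 0.2333]
orientation: [3.107, 0.463, 0.002]
force: [-2.0, -0.1, 7.6]
opening: 0.0005
```

>>> {"api": "step_arm", "payload": {"deltas": [{"offset": [0,0,0.05],"roll": 0},{"offset": [0,0,0.05],"roll": 0},{"offset": [0,0,0],"roll": 0}]}}

```text
t: 25.55
tool_pos: [0.6022, -0.0093, 0.2325]
orientation: [3.107, 0.463, 0.002]
force: [-1.5, 0.3, 7.8]
opening: 0.0001
```

>>> {"api": "step_arm", "payload": {"deltas": [{"offset": [0,0,0.05],"roll": 0},{"offset": [0,0,0.05],"roll": 0},{"offset": [0,0,0],"roll": 0}]}}

```text
t: 25.92
tool_pos: [0.6022, -0.0093, 0.2315]
orientation: [3.107, 0.463, 0.002]
force: [-2.4, 0.5, 7.8]
opening: 0.0006
```

>>> {"api": "step_arm", "payload": {"deltas": [{"offset": [0,0,0.05],"roll": 0},{"offset": [0,0,0.05],"roll": 0},{"offset": [0,0,0],"roll": 0}]}}

```text
t: 26.3
tool_pos: [0.6022, -0.0093, 0.2306]
orientation: [3.107, 0.463, 0.002]
force: [-2.4, 0.2, 7.8]
opening: 0.0007
```

>>> {"api": "step_arm", "payload": {"deltas": [{"offset": [0,0,0.05],"roll": 0},{"offset": [0,0,0.05],"roll": 0},{"offset": [0,0,0],"roll": 0}]}}

```text
t: 26.68
tool_pos: [0.6022, -0.0093, 0.2296]
orientation: [3.107, 0.463, 0.002]
force: [-2.5, -0.1, 8.6]
opening: 0.0006
```

>>> {"api": "step_arm", "payload": {"deltas": [{"offset": [0,0,0.05],"roll": 0},{"offset": [0,0,0.05],"roll": 0},{"offset": [0,0,0],"roll": 0}]}}

```text
t: 27.05
tool_pos: [0.6022, -0.0093, 0.2288]
orientation: [3.107, 0.463, 0.002]
force: [-3.0, -0.1, 10.6]
opening: 0.0005
```

>>> {"api": "step_arm", "payload": {"deltas": [{"offset": [0,0,0.04],"roll": 0},{"offset": [0,0,0],"roll": 0}]}}

```text
t: 27.3
tool_pos: [0.6022, -0.0093, 0.2288]
orientation: [3.107, 0.463, 0.002]
force: [-4.5, 1.2, 11.7]
opening: 0.0008
```

>>> {"api": "step_arm", "payload": {"deltas": [{"offset": [0,0,0.06],"roll": 0},{"offset": [0,0,0],"roll": 0},{"offset": [0,0,0],"roll": 0}]}}

```text
t: 27.68
tool_pos: [0.6023, -0.0093, 0.2288]
orientation: [3.107, 0.463, 0.003]
force: [-5.3, 0.1, 14.7]
opening: 0.0008
```

>>> {"api": "step_arm", "payload": {"deltas": [{"offset": [0,0,0.04],"roll": 0},{"offset": [0,0,0.03],"roll": 0},{"offset": [0,0,0],"roll": 0},{"offset": [0,0,0],"roll": 0},{"offset": [0,0,0],"roll": 0}]}}

```text
t: 28.3
tool_pos: [0.6023, -0.0093, 0.2287]
orientation: [3.107, 0.463, 0.004]
force: [-7.3, 0.0, 17.3]
opening: 0.0004
```

>>> {"api": "step_arm", "payload": {"deltas": [{"offset": [0,0,0.03],"roll": 0},{"offset": [0,0,0],"roll": 0},{"offset": [0,0,0],"roll": 0},{"offset": [0,0,0],"roll": 0},{"offset": [0,0,0],"roll": 0}]}}

```text
t: 28.92
tool_pos: [0.6024, -0.0093, 0.2287]
orientation: [3.106, 0.463, 0.004]
force: [-8.3, -0.8, 19.7]
opening: 0.0005
```

Bottomed at about 26 mm stroke and held with about 10–11 N beyond the spring. Releasing.

>>> {"api": "step_arm", "payload": {"deltas": [{"offset": [0,0,-0.5],"roll": 0},{"offset": [0,0,-0.7],"roll": 0},{"offset": [0,0,-0.7],"roll": 0},{"offset": [0,0,-0.7],"roll": 0},{"offset": [0,0,-1],"roll": 0},{"offset": [0,0,-3],"roll": 0},{"offset": [0,0,-4],"roll": 0},{"offset": [0,0,0],"roll": 0}]}}

```text
t: 29.92
tool_pos: [0.6033, -0.0094, 0.3354]
orientation: [3.106, 0.463, 0.009]
force: [-0.0, -0.3, -0.1]
opening: 0.0004
```

```bash
python3 k.py; python3 - <<'E'
from h import *
p=cams.read_camera("scene")
for k,z in dict(knob_top=.277,mailer=0,jar=0,tape=0).items(): print(k,[(a["xy"],np.round(atz(p,a["xy"],z),3)) for a in cams.pinpoint(p,k)[:1]])
print(robot.read_state()["tool_pos"],robot.read_state()["force"])
a=cv2.imread("pics/wrist_k.png");cv2.imwrite("pics/m6.png",np.vstack([cv2.resize(a,(480,300)),cv2.resize(p["pixels"][140:300,230:470,::-1],(480,300))]))
E
```

```text
wrist 0.58 [ 0.635 -0.112  0.091] r 0.06334556612832533 phi 331.85164471440294
wrist 0.18 [ 0.576 -0.015  0.091] r 0.056301802166286774 phi 114.15505462689899
scene 0.89 [ 0.638 -0.106  0.091] r 0.06196282170321553 phi 337.88873339985736
top 0.55 [ 0.639 -0.109  0.091] r 0.06490258632242911 phi 335.89786917235267
knob_top [([360.3, 173.1], array([ 0.596, -0.008,  0.277]))]
mailer [([258.7, 216.1], array([ 0.568, -0.347,  0.   ]))]
jar [([239.3, 274.2], array([ 0.747, -0.219,  0.   ]))]
tape [([293.6, 338.2], array([ 0.796, -0.004,  0.   ]))]
[ 0.60179458 -0.00924801  0.33099024] [0.11885717 0.72354021 0.06134709]
```

View pics/m6.png

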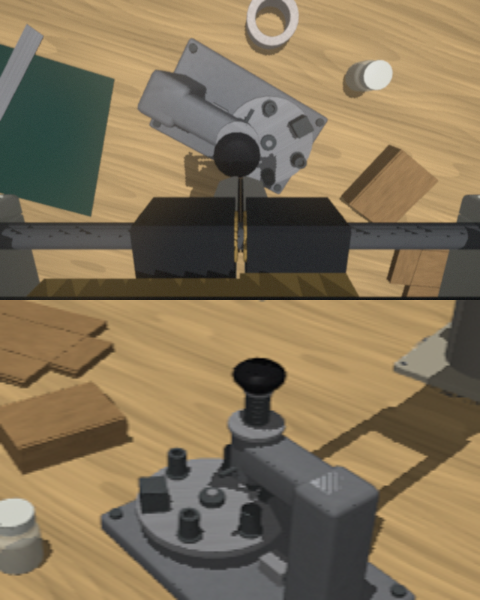

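The picture shows the knob up, the blank in its station, and the bystanders in place. The blank estimates scatter by a few degrees, so before closing I'll compare the scene pixel by pixel against the shot before pressing.

```bash
python3 - <<'E'
from h import *
a=cv2.imread("pics/scene5.png",0);b=cv2.imread("pics/scene_k.png",0)
for n,(r0,r1,c0,c1) in dict(turret=(215,285,290,352),knob=(168,215,340,380),jar=(240,290,220,255),tape=(300,360,262,322),mailer=(183,232,220,298)).items():
    x=np.float32(a[r0:r1,c0:c1]);y=np.float32(b[r0:r1,c0:c1]);print(n,"shift",cv2.phaseCorrelate(x,y),"meandiff",abs(x-y).mean())
ps=[float(np.degrees(0))]
robot.close_job()
E
```

```text
turret shift ((-0.06901751999407679, 0.008560579390547218), 0.9851369917806652) meandiff 0.9467742
knob shift ((0.04341378426246223, 0.005371941252505508), 0.9849978799000383) meandiff 0.78510636
jar shift ((0.0008889361176684929, -0.021559532104838297), 1.006451045638985) meandiff 0.6594286
tape shift ((-0.00796000239127892, -0.007951353298128794), 0.9976038213570912) meandiff 0.6725
mailer shift ((0.0009691141417320637, -0.00019955997904474998), 0.9951605200767517) meandiff 0.622449
the job is handed in; nothing more can be done
```

The press is on cup four and the job is handed in. I turned the turret three clicks clockwise (+1.047 to -2.094 rad) and let go of it. I then pushed the palm knob down with closed fingers. The punch bottomed at about 26 mm of stroke. I held it at 17 to 20 N total, roughly 9 to 11 N beyond the spring, and let the plunger spring back up. The whole job took about 30 s.

**Last checks:** the scene pictures from before and after the press differ by less than 0.1 pixel at the turret, knob, jar, tape and mailer. So the turret kept its click, the plunger came back up, and nothing moved during the press. The robot stands clear above the knob with about zero force. For the turning itself I only have the rough position estimates of the jar, tape and mailer, which agree with the start to about 11 mm.

**What disagreed:**
- **First stroke missed:** the fingertips turned out to be about 17 mm shorter than the stated TCP, so the first stroke passed over the cup without turning anything. I corrected for this with a slow, force-watched descent.
- **Blank's angle estimates scattered:** the networks put the blank at 328° to 338°, where 330° is expected. That is wider than the allowed ±4°, so I relied on the detent and the pixel comparison instead.
- **Sideways force:** about 8 N of side load built up on the knob while pressing, so the force on the cup is only approximate.

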